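# Focus the loupe on a moulded bobbin

### The job

Take the large-flanged bobbin out of the machine's catch tray and lay it in the V rest of the inspection tote, lengthways along the rest, leaving the small-flanged bobbin and all other things where they are. Then pick up the loupe by its handle and hold it level and still, its lens centred over the middle of that bobbin and at the height of the white pointer on the focus post, without touching bobbin, tote or post with it. Finish while still holding the loupe there in the gripper.

Things in the scene. Friction and masses are not known exactly. Their poses are not given: they have to be found in the camera images.
- bobbin_center (a point): Centre of the loose orange plastic bobbin to be inspected: a spool 100 mm long with a 20 mm thick round core and a flange 44 mm across and 8 mm thick at each end, about 50 g. Its x axis is the spool's long axis. It starts lying along the tray's x axis in one of the two V rests of the catch tray, centre 32 mm above the table. Grip the bare core at the middle (84 mm long between the flanges, the ribs below take up 28 to 34 mm either side of the middle).
- stub: Loose orange bobbin with small flanges (88 mm long, flanges 32 mm across, core 20 mm), lying in the other V rest of the catch tray; stays there. Origin at its centre, x along the spool.
- catch_tray: Fixed shallow steel tray, 160 x 260 mm, rim 22 mm high, 4 mm floor, with a sloping chute rising from its +y edge to 120 mm high (the chute starts 130 mm from the tray's middle). Origin under its middle on the table, z up. Two V rests along x, at y = +55 and -55 mm, each of two V ribs at x = +31 and -31 mm (6 mm thick); ribs rise to 38 mm above the table. It lies anywhere by the robot's left side.
- tote: Fixed grey open tote, 180 (x) x 168 (y) mm outside, 4 mm walls, rim 38 mm above the table, inner floor 12 mm above the table, on a base plate. Origin under the tote's middle, on the table, z up. In its middle is a V rest along its x axis: two 90 degree V ribs at x = +31 and -31 mm (6 mm thick), tops 46 mm above the table and 37 mm wide open there. A bobbin lying in it has its centre at x = 0 (up to 8 mm play either way), y = 0, z = 40 mm, flange tops at 62 mm.
- focus_mark (a point): Tip of the white pointer (4 mm thick, level, pointing to the tote's -x side), at mid-thickness: its height is the focal height for the lens's mid-plane, 120 to 165 mm above the table, different each time. It sits on a collar (22 mm across, 16 mm high) on a round 10 mm post, 180 mm high, that stands at x = 115, y = 55 mm in the tote's frame; the tip is at x = 85, y = 55 mm. The collar can be shoved along the post: leave it be.
- lens_center (a point): Centre of the loupe's round lens, at mid-thickness. The loupe is one rigid piece, 90 g: a dark ring 64 mm across and 10 mm thick with a clear lens, and a straight black handle. x points from handle to lens, z is up out of the lens (vertical when level).
- loupe_grip (a point): Point on the loupe's handle to grip, midway up, 87 mm from the lens centre along -x, near the centre of mass. The handle is a straight bar 95 mm long, 14 mm wide, 16 mm high (from 41 to 136 mm behind the lens centre). Axes as for the lens. At the start it is 48 mm above the table, lying level across the two wooden posts of the rest.
- loupe: The whole loupe; origin at the lens centre.
- bobbin: The whole bobbin to be inspected; origin at its centre.
- loupe_rest: Fixed wooden rest for the loupe's handle: two posts, 8 mm thick, at x = -48 and -126 mm, 40 mm high plus 7 mm cheeks 30 mm apart outside; base 110 x 50 x 8 mm. Origin on the table straight below where the lens centre starts, axes as the loupe's.
- upright_bobbin: Loose bobbin standing upright on the bench, 100 mm high, flanges 44 mm; bystander. Origin under its foot.
- weight: Loose brass knob weight, 32 mm across, 48 mm high; bystander. Origin under it.
- jar: Loose small clear jar, 52 mm across, 65 mm high; bystander. Origin under it.
- caliper: Loose caliper lying flat, 150 mm long, 10 mm high; bystander. Origin under the bar's middle.
- core_ring: Loose black plastic ring, 48 mm across, 14 mm high; bystander. Origin under it.
- gauge_block: Loose steel block, 60 x 30 x 20 mm; bystander. Origin under it.
Mind the look-alikes: they are no part of the job. Of the things like the loupe, leave any that is pink; of the rest the smaller one is meant.

How it is judged:
By the outcome, as a careful person would: the job done as asked, in the order asked, and still so for the second after the job is handed in, while the arm keeps its last pose, push and grip.
It also fails if it takes over 58 s, if anything falls off the work surface, if the arm or the gripper's body presses on something with over 40 N, if the wrist force passes 120 N, or if a joint passes its speed limit or range.

### The arm

A 7-joint arm with a two-finger parallel gripper is mounted at the origin on the work surface. World frame = base frame: x ahead of the robot, y to its left, z up, the work surface at z = 0. Lengths are in m, angles in rad, forces in N, time in s.
With the tool pointing down it reaches from about 0.425 to 0.925 m from the base axis. Payload 6.8 kg.
Tool frame: the origin (TCP) lies on the centre line of the jaws, within the pads' length; the fingertips stand env.nose_length ahead of it and the grasp point (between the pads) lies 5 mm behind it (env.nose_length is the distance from the TCP to the fingertips, in m); z points along the fingers, y is the direction in which the jaws open and shut (so a half turn about z gives the same grasp; the last joint's range is limited). The gripper opens to 88 mm and grips with 3 to 60 N. Pads are 20 mm wide; open, the fingers measure 115 mm over their backs; the gripper's body (75 mm by 178 mm) begins 61 mm behind the grasp point.
Start: joints at [-1.239, 0.477, 0.022, 1.555, -0.011, 1.109, -0.083], TCP at [0.287, 0.611, 0.237] pointing down, gripper open.
Joint ranges: [-2.96, 2.96], [-0.34, 2.1], [-1.41, 1.46], [0.24, 2.44], [-1.37, 4.51], [0.17, 1.92], [-2.96, 2.96]. Speed limits (rad/s): [2.39, 2.39, 3.14, 3.14, 3.14, 3.14, 3.14].

### API

Orientations are given as a unit quaternion [x, y, z, w].
In Python, from bench import env, cams, workorder, models gives the robot as it stands. The module is installed in compiled form; this text tells all that it offers.
- The arm moves only by the shell command python3 -m creep 'ROWS' [FORCE]. ROWS is JSON, one flat list of numbers, 7 for each row, row after row: the turn, a rotation vector about the tool's x, y, z in degrees, then the shift along the tool's x, y, z in cm, then the opening, from 0 (shut) to 1 (fully open). In form: [rx, ry, rz, tx, ty, tz, gripper, rx, ry, rz, tx, ty, tz, gripper, ...]. A call has exactly 5 rows; each row is the pose to reach, as a shift and turn from the pose commanded when the call began, along the tool's axes at that moment; what a row does not reach only later rows make up. A row lasts 1/8 s, in which the tool goes at most 62.5 mm and 10.7 degrees, less where a joint would pass 70% of its speed; a pose out of reach is approached as far as the arm can. A call with a gripper value outside its range is refused whole. The fingers move at their own pace and stop on an object; FORCE is the grip in N (left out, the last holds). Time passes only in rows, so rows that repeat a pose let the fingers close, or fill a call up. It gives the time, the measured TCP pose, the force and the opening at its end, in the units of the state.
- env.observe(): the state, without advancing time (a new reading comes with each control period).
- cams.snapshot(name): name is "scene" or "top" or "wrist"; returns the picture (420x560x3 uint8, red, green, blue); there is no depth.
- cams.calibration(name): a dict with "vertical_fov" (degrees; the focal length in pixels is half the picture's height over the tangent of half this angle, whatever the lens; pixels are square), "cx", "cy" (the principal point, pixels), "extrinsics" (4x4, takes a point from world to camera coordinates). Camera axes: x right, y down, z forward; pixel columns grow to the right and rows downward; lengths in m; the calibration is good to about 2 mm. The wrist camera is an equidistant fisheye: a pixel r from the principal point sees the ray r / f radians off the axis. A picture is of the moment at which its call begins: read the wrist's pose just before it. calibration takes no time and is no camera call; for the wrist camera it gives the pose at the moment of the call.
- workorder.close_job(): hands the job in, once; it reports no verdict.
Trained networks look in the newest picture that a camera, given by its name, has taken for a name from the list of things; names that differ only in an ending like _2 or _b are one class to them, and where a whole thing is asked for, a point or a joint stands for the part that bears it (a point fixed in the world has none). Each returns a list of dicts, best first, with "score" (0 to 1); they miss things now and then, are a little off and sometimes report something else, mostly with a low value. They report only what shows in the picture. A call takes as long as a camera call. They do not tell look-alikes from the thing itself.
- models.cut_out(target, camera): "region" (420x560 bool, what is visible of it) and "rect" ([left, top, right, bottom] in pixels, round what is visible of it).
- models.mark_of(target, camera): "uv" ([column, row] in pixels: a listed point, or the origin of a listed thing).
The state is a dict: "t": time; "q": joint angles; "dq": joint speeds; "tau": joint torques, N m; "tcp_pos": TCP position; "eef_rot": TCP orientation; "force": force on the tool from outside, world axes, zero at the start; "moment": the same for the moment, N m; "grip_width": finger opening in m.
Only numpy, scipy, OpenCV 4.12 (cv2) and the standard library are available. Lean on these libraries where they do the work, as an engineer would, in place of code of your own. Each camera call takes 0.05 s, during which the arm holds its last target.

## Working session

There is one attempt and no reset: what is moved stays moved. The work goes in short steps, Python scripts to look and compute and a shell command to move; the robot and the scene stay as the last step left them, time stands still between calls to the robot, and variables do not carry over. Pictures are saved under pics/ and viewed, and the job is handed in when it is done.

```bash
ls; mkdir -p pics
python3 - <<'E'
from bench import env, cams, workorder, models
import cv2, numpy as np
s=env.observe(); print({k:np.round(v,4).tolist() for k,v in s.items()}, env.nose_length)
for n in ["scene","top","wrist"]:
    im=cams.snapshot(n); cv2.imwrite(f"pics/{n}0.png",im[:,:,::-1]); c=cams.calibration(n)
    print(n,c["vertical_fov"],c["cx"],c["cy"],np.round(c["extrinsics"],4).tolist())
E
```

```text
pics
{'t': 0.0, 'q': [-1.2391, 0.4778, 0.0224, 1.5564, -0.0115, 1.1093, -0.0831], 'dq': [-0.0011, -0.0012, 0.0005, 0.0006, -0.0004, 0.0014, -0.0009], 'tau': [0.0002, -58.2876, 1.5349, -27.2596, -0.0543, 0.0172, 0.0002], 'tcp_pos': [0.2872, 0.6103, 0.2357], 'eef_rot': [0.2181, 0.9759, -0.0009, -0.0001], 'force': [-0.0466, 0.5032, -0.3258], 'moment': [0.0064, -0.0003, 0.0162], 'grip_width': 0.0875} 0.014
scene 49.47774522140497 276.505602381087 206.5460346064666 [[-0.6232, 0.7818, 0.0197, 0.3718], [0.5374, 0.4465, -0.7155, -0.1457], [-0.5682, -0.4353, -0.6983, 1.3792], [0.0, 0.0, 0.0, 1.0]]
top 51.62682104991665 276.5429872438274 213.47878133345984 [[-0.0054, -1.0, 0.0024, -0.0951], [-0.9854, 0.0049, -0.17, 0.4942], [0.17, -0.0033, -0.9854, 1.1263], [0.0, 0.0, 0.0, 1.0]]
wrist 65.70646984690485 280.9143665414516 213.4972510449217 [[0.4262, 0.9046, -0.0013, -0.674], [0.874, -0.4114, 0.2586, -0.0313], [0.2334, -0.1114, -0.966, 0.3901], [0.0, 0.0, 0.0, 1.0]]
```

View pics/scene0.png

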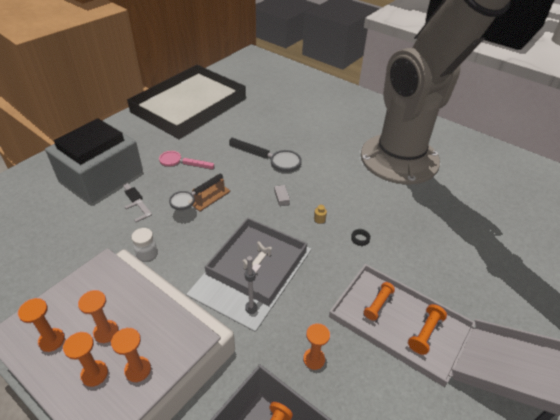

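View pics/top0.png

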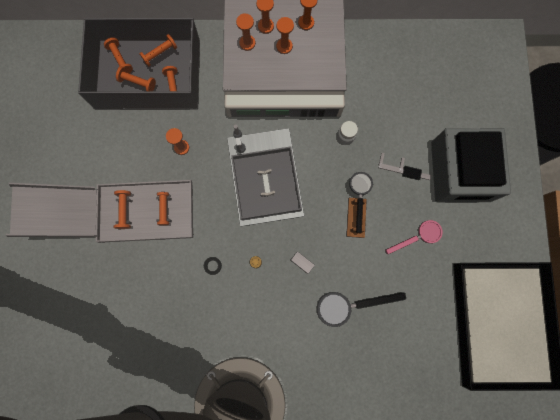

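View pics/wrist0.png

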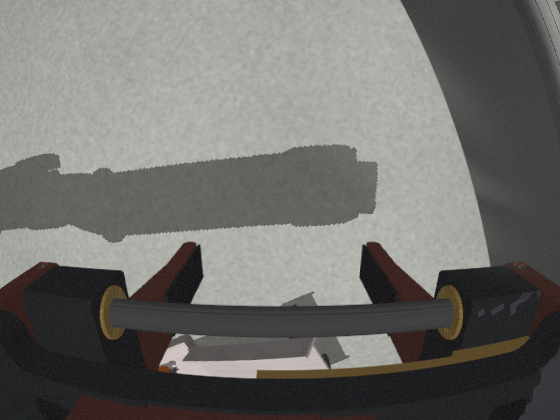

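```bash
cat > h.py <<'E'
from bench import env, cams, workorder, models
import cv2, numpy as np
from scipy.spatial.transform import Rotation as R
def ray(cam,uv,c=None):
    c=c or cams.calibration(cam); f=210/np.tan(np.radians(c["vertical_fov"])/2)
    d=np.array([uv[0]-c["cx"],uv[1]-c["cy"]])/f
    if cam=="wrist":
        r=np.hypot(*d); v=np.array([*(d/r*np.sin(r)),np.cos(r)]) if r>0 else np.array([0,0,1.])
    else: v=np.array([*d,1.])
    E=np.array(c["extrinsics"]); o=-E[:3,:3].T@E[:3,3]; v=E[:3,:3].T@v
    return o,v/np.linalg.norm(v)
def onz(cam,uv,z,c=None):
    o,v=ray(cam,uv,c); return o+v*(z-o[2])/v[2]
def tri(rays):
    A=0;b=0
    for o,v in rays:
        P=np.eye(3)-np.outer(v,v); A=A+P; b=b+P@o
    p=np.linalg.solve(A,b); return p,[np.linalg.norm((np.eye(3)-np.outer(v,v))@(p-o)) for o,v in rays]
def proj(cam,p,c=None):
    c=c or cams.calibration(cam); f=210/np.tan(np.radians(c["vertical_fov"])/2)
    E=np.array(c["extrinsics"]); q=E[:3,:3]@np.asarray(p)+E[:3,3]
    if cam=="wrist":
        r=np.hypot(q[0],q[1]); a=np.arctan2(r,q[2]); d=q[:2]/r*a
    else: d=q[:2]/q[2]
    return np.array([c["cx"],c["cy"]])+f*d
def st():
    s=env.observe(); return s
E
python3 - <<'E'
from h import *
Z={"bobbin_center":.032,"stub":.026,"catch_tray":0,"tote":0,"focus_mark":.14,"lens_center":.048,"loupe_grip":.048,"loupe_rest":0}
for n,z in Z.items():
    for cam in ["top","scene"]:
        for d in models.mark_of(n,cam)[:4]:
            print(n,cam,round(d["score"],2),np.round(d["uv"],1),np.round(onz(cam,d["uv"],z),4))
im=cams.snapshot("top")
a=cv2.resize(im[170:250,90:200],None,fx=5,fy=5,interpolation=cv2.INTER_CUBIC)
b=cv2.resize(im[120:250,225:380],None,fx=4,fy=4,interpolation=cv2.INTER_CUBIC)
cv2.imwrite("pics/ca.png",a[:,:,::-1]);cv2.imwrite("pics/cb.png",b[:,:,::-1])
im=cams.snapshot("scene")
b=cv2.resize(im[210:325,180:320],None,fx=5,fy=5,interpolation=cv2.INTER_CUBIC)
cv2.imwrite("pics/cc.png",b[:,:,::-1])
print(env.observe()["t"])
E
```

```text
bobbin_center top 0.63 [123.  207.2] [0.5149 0.3199 0.032 ]
bobbin_center scene 0.95 [423.4 327.6] [0.5117 0.3146 0.032 ]
stub top 0.7 [166.  208.4] [0.5121 0.2044 0.026 ]
stub scene 0.89 [380.  300.1] [0.5051 0.2117 0.026 ]
catch_tray top 0.86 [147.5 213.3] [0.5033 0.2621 0.    ]
catch_tray top 0.55 [268.3 183. ] [ 0.5885 -0.075   0.    ]
catch_tray top 0.41 [402.8 170.4] [ 0.6234 -0.4573  0.    ]
catch_tray scene 0.78 [394.8 319.8] [0.5105 0.2561 0.    ]
catch_tray scene 0.72 [312.6 361.5] [0.6997 0.1741 0.    ]
tote top 0.64 [268.2 183.9] [ 0.5859 -0.0747  0.    ]
tote scene 0.89 [256.1 261.5] [ 0.5782 -0.0767  0.    ]
tote scene 0.58 [206.2 185.1] [ 0.4594 -0.361   0.    ]
tote scene 0.57 [145.4 249. ] [ 0.7192 -0.3088  0.    ]
focus_mark top 0.47 [241.7 147. ] [ 0.648  -0.0101  0.14  ]
focus_mark scene 0.51 [256.9 262.7] [0.6642 0.0007 0.14  ]
lens_center top 0.98 [335.2 309.4] [ 0.2407 -0.2477  0.048 ]
lens_center top 0.72 [147.3 210.5] [0.5026 0.2487 0.048 ]
lens_center top 0.64 [362.  182.4] [ 0.5771 -0.33    0.048 ]
lens_center top 0.64 [428.9 231.9] [ 0.4409 -0.5029  0.048 ]
lens_center scene 0.81 [287.3 159.5] [ 0.2715 -0.2213  0.048 ]
lens_center scene 0.61 [169.2 154.9] [ 0.4704 -0.4909  0.048 ]
lens_center scene 0.57 [181.  200.3] [ 0.5775 -0.3274  0.048 ]
lens_center scene 0.55 [403.2 320.1] [0.5332 0.2763 0.048 ]
loupe_grip top 0.88 [402.  245.1] [ 0.4061 -0.4294  0.048 ]
loupe_grip top 0.66 [377.8 299.8] [ 0.2644 -0.3589  0.048 ]
loupe_grip scene 0.83 [211.5 184.1] [ 0.4834 -0.3116  0.048 ]
loupe_grip scene 0.8 [252.5 148. ] [ 0.2942 -0.3314  0.048 ]
loupe_grip scene 0.64 [199.5 164.9] [ 0.4471 -0.3933  0.048 ]
loupe_rest top 0.87 [360.  187.7] [ 0.5736 -0.3337  0.    ]
loupe_rest scene 0.73 [186.3 215.5] [ 0.5774 -0.3162  0.    ]
1.05
```

View pics/ca.png

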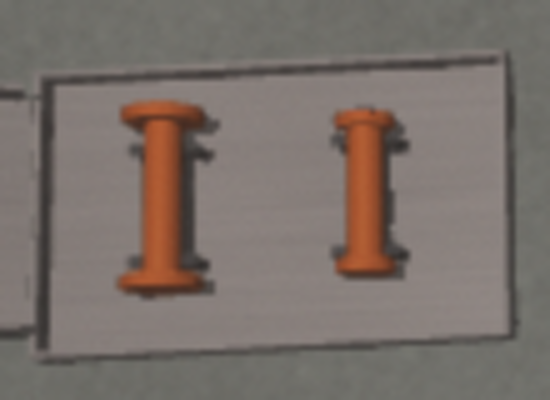

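View pics/cb.png

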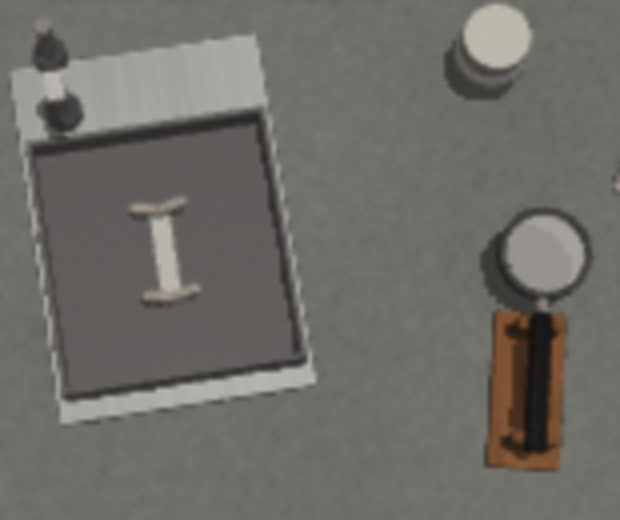

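View pics/cc.png

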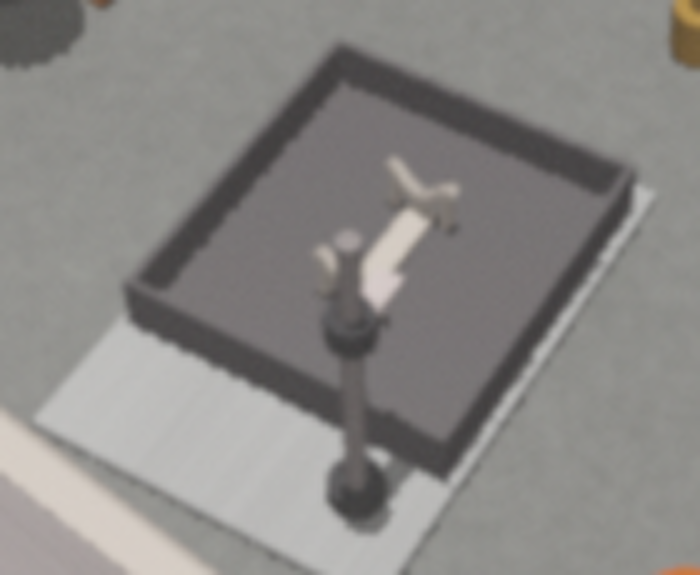

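Run:
```python
from h import *
def crop(im,x0,y0,x1,y1,k,name):
    b=cv2.resize(im[y0:y1,x0:x1],None,fx=k,fy=k,interpolation=cv2.INTER_CUBIC)
    for i in range(x0,x1,5): cv2.putText(b,str(i),(int((i-x0+.5)*k),8),0,.3,(255,255,0),1); cv2.line(b,(int((i-x0+.5)*k),10),(int((i-x0+.5)*k),14),(255,255,0),1)
    for i in range(y0,y1,5): cv2.putText(b,str(i),(0,int((i-y0+.5)*k)),0,.3,(255,255,0),1)
    cv2.imwrite(name,b[:,:,::-1])
top=cams.snapshot("top"); sc=cams.snapshot("scene")
crop(top,225,122,255,158,16,"pics/p1.png"); crop(sc,235,250,275,310,10,"pics/p2.png")
crop(top,225,130,305,226,8,"pics/p3.png") if False else crop(top,225,145,305,226,7,"pics/p3.png")
# orange seg
for cam,im,box in [("top",top,(105,180,142,240)),("scene",sc,(400,295,455,360)),("top",top,(150,180,180,240)),("scene",sc,(360,275,400,325))]:
    x0,y0,x1,y1=box; s=im[y0:y1,x0:x1].astype(int); m=((s[:,:,0]>1.8*s[:,:,2])&(s[:,:,0]>70)).astype(np.uint8)
    r=cv2.minAreaRect(np.argwhere(m)[:,::-1].astype(np.float32)+[x0,y0].__class__([x0,y0]) if False else (np.argwhere(m)[:,::-1]+np.array([x0,y0])).astype(np.float32))
    mo=np.argwhere(m)[:,::-1].mean(0)+[x0,y0]
    print(cam,m.sum(),r,mo,onz(cam,r[0],.032),onz(cam,mo,.032))
```

```text
top 341 ((122.0, 209.0), (16.0, 38.0), 0.0) [121.86217009 208.68914956] [0.50994952 0.32237912 0.032     ] [0.5108109  0.32280085 0.032     ]
scene 776 ((427.0000305175781, 328.5), (22.385995864868164, 51.91072463989258), 27.255327224731445) [427.03737113 329.06056701] [0.50891073 0.32127473 0.032     ] [0.510057  0.3218963 0.032    ]
top 286 ((162.5, 208.0), (32.0, 11.0), 90.0) [162.4965035  208.10839161] [0.51216682 0.21244667 0.032     ] [0.51186692 0.21244442 0.032     ]
scene 464 ((378.8330383300781, 300.2652282714844), (15.169508934020996, 41.55944061279297), 32.19573211669922) [378.82327586 300.79094828] [0.51128955 0.21111777 0.032     ] [0.5124772  0.21176337 0.032     ]
```

View pics/p1.png

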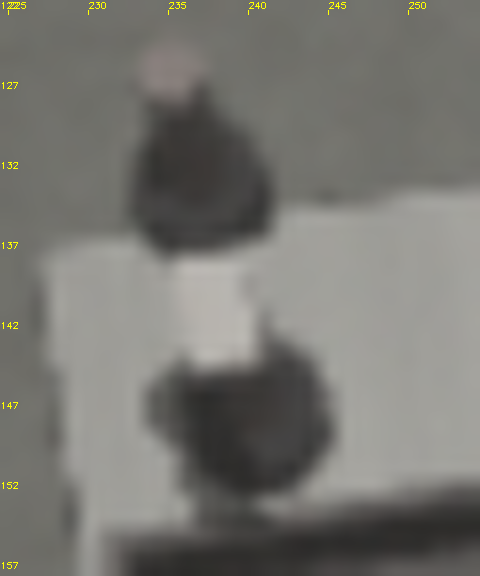

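View pics/p2.png

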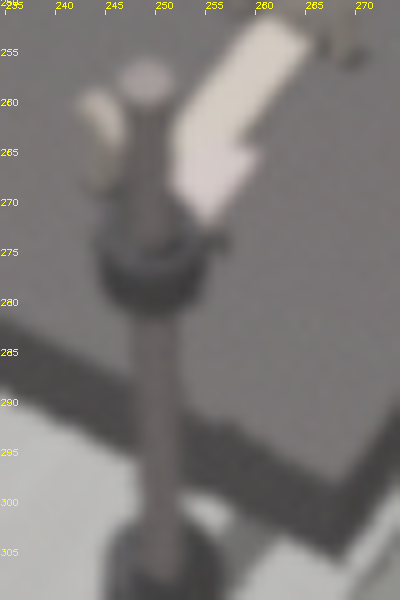

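View pics/p3.png

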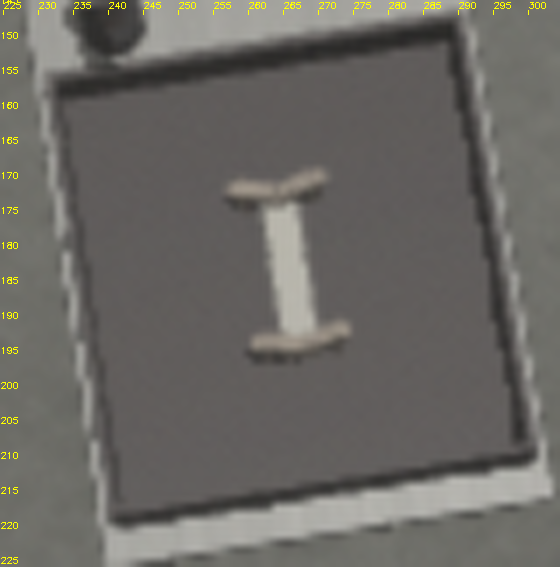

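Run:
```python
from h import *
k=7
pt=lambda x,y:(x/k-.5+225,y/k-.5+145)
P=[onz("top",pt(*a),.045) for a in [(230,190),(322,176),(252,350),(346,326)]]
P=np.array(P);print(P.round(4),P.mean(0)); d=P[:2].mean(0)-P[2:].mean(0);print("yaw",np.degrees(np.arctan2(d[1],d[0])),np.linalg.norm(d))
d=np.diff(P.reshape(2,2,3),axis=1); print(np.linalg.norm(d,axis=2),[np.degrees(np.arctan2(-a[0][0],-a[0][1])) for a in d])
# edges of walls
for a,b,z in [((450,30),(528,455),.038),((55,90),(112,525),.012),((52,75),(460,18),.038),((112,525),(532,460),.038)]:
    A=onz("top",pt(*a),z);B=onz("top",pt(*b),z);e=A-B;print(A.round(4),B.round(4),np.degrees(np.arctan2(e[1],e[0])),np.linalg.norm(e))
# loupe in crop B k=4
k=4; pb=lambda x,y:(x/k-.5+225,y/k-.5+120)
L=onz("top",pb(545,254),.053);H1=onz("top",pb(540,318),.056);H2=onz("top",pb(536,450),.056)
print(L,H1,H2,np.degrees(np.arctan2(*(H1-H2)[[1,0]])),np.linalg.norm(H1-H2))
d=[ray("top",(238.5,144.2)),ray("scene",(257.5,262.8))];print(tri(d))
```

```text
[[ 0.6094 -0.0459  0.045 ]
 [ 0.6149 -0.0818  0.045 ]
 [ 0.5456 -0.0546  0.045 ]
 [ 0.5549 -0.0909  0.045 ]] [ 0.58121216 -0.06830611  0.045     ]
yaw 8.15081611348423 0.06257728990038992
[[0.03632424]
 [0.03755601]] [np.float64(-8.661441879341808), np.float64(-14.372306927954817)]
[ 0.6764 -0.1327  0.038 ] [ 0.5051 -0.1611  0.038 ] 9.417746004510306 0.17365370997672935
[0.6605 0.0262 0.012 ] [0.4826 0.0016 0.012 ] 7.856630799392684 0.17955877784365953
[0.6586 0.0248 0.038 ] [ 0.6813 -0.1367  0.038 ] 98.01177978713078 0.16305538095934047
[ 0.4785 -0.0005  0.038 ] [ 0.5031 -0.1626  0.038 ] 98.63569303100302 0.16397681012426563
[ 0.57426975 -0.3255743   0.053     ] [ 0.52956341 -0.31992714  0.056     ] [ 0.44060483 -0.31390888  0.056     ] -3.870300341694696 0.0891619235493159
(array([ 0.65852496, -0.00180933,  0.13202446]), [np.float64(0.000653163554061263), np.float64(0.0006531635540613061)])
```

```bash
cat >> h.py <<'E'
def go(p,yaw):  # yaw: direction of -tool x in world, deg (tool y at yaw+90)
    s=st(); T=R.from_quat(s["eef_rot"]).as_matrix(); y=np.radians(yaw)
    W=np.array([[-np.cos(y),-np.sin(y),0],[-np.sin(y),np.cos(y),0],[0,0,-1.]])
    rv=np.degrees(R.from_matrix(T.T@W).as_rotvec()); d=100*T.T@(np.array(p)-s["tcp_pos"])
    a=np.degrees(np.arctan2(-T[1,0],-T[0,0]))
    print("t",round(s["t"],2),"tcp",s["tcp_pos"].round(4) if hasattr(s["tcp_pos"],'round') else np.round(s["tcp_pos"],4),"yaw",a.round(2),"tilt",np.round(T[:,2],4),"F",np.round(s["force"],1),"w",round(s["grip_width"],4))
    print("rot",rv.round(2),"shift",d.round(2))
E
python3 -c "
from h import *
go([.5105,.3218,.15],0)"
```

```text
t 1.15 tcp [0.2874 0.6108 0.2366] yaw -25.2 tilt [-0. -0. -1.] F [0.8 0.3 0.1] w 0.0876
rot [ -0.   -0.  -25.2] shift [-32.49 -16.65   8.66]
```

```bash
python3 -m creep '[0,0,-5,-5.2,-2.7,0,1, 0,0,-10,-10.4,-5.3,0,1, 0,0,-15,-15.6,-8,0,1, 0,0,-20,-20.8,-10.7,0,1, 0,0,-25.2,-26,-13.3,0,1]'; python3 -c "
from h import *
go([.5105,.3218,.15],0)"
```

```text
t: 1.78
tcp_pos: [0.4671, 0.3781, 0.2369]
eef_rot: [-0.001, 1.0, 0.0, 0.0]
force: [1.3, -0.1, -0.4]
grip_width: 0.0877
t 1.77 tcp [0.4671 0.3781 0.2369] yaw 0.17 tilt [ 4.e-04  4.e-04 -1.e+00] F [ 1.3 -0.1 -0.4] w 0.0877
rot [0.02 0.02 0.17] shift [-4.32 -5.65  8.69]
```

```bash
python3 -m creep '[0,0,0,-2.2,-2.8,3,1, 0,0,0,-4.4,-5.6,6,1, 0,0,0,-4.4,-5.6,8.7,1, 0,0,0,-4.4,-5.6,8.7,1, 0,0,0,-4.4,-5.6,8.7,1]'; python3 -c "
from h import *
im=cams.snapshot('wrist'); cv2.imwrite('pics/w1.png',im[:,:,::-1])
c=cams.calibration('wrist')
x0=0
s=im.astype(int); m=((s[:,:,0]>1.8*s[:,:,2])&(s[:,:,0]>90)).astype(np.uint8)
n,l,a,ce=cv2.connectedComponentsWithStats(m)
for i in range(1,n):
  if a[i][4]>150: print(a[i],ce[i],onz('wrist',ce[i],.032,c))
print(models.mark_of('bobbin_center','wrist'))
go([.5105,.3218,.027],0)"
```

```text
t: 2.4
tcp_pos: [0.5102, 0.3247, 0.1507]
eef_rot: [-0.001, 1.0, 0.001, 0.0]
force: [-0.7, 0.2, -0.0]
grip_width: 0.0882
[ 249  149   56  126 3681] [277.66775333 212.3257267 ] [0.51057955 0.32207833 0.032     ]
[ 132  162   45  103 2398] [154.55504587 212.39282736] [0.51061941 0.21179133 0.032     ]
[444 288  19  51 247] [456.34008097 316.32793522] [0.62764345 0.51615451 0.032     ]
[100 290  16  49 225] [104.86222222 316.96444444] [0.62847985 0.13298915 0.032     ]
[159 346  15  22 184] [166.67391304 358.08152174] [0.67672096 0.19900524 0.032     ]
[257 358 194  20 986] [346.31034483 370.46247465] [0.68954162 0.39655178 0.032     ]
[{'uv': [50.3, 68.7], 'score': 0.74}, {'uv': [277.9, 210.7], 'score': 0.65}]
t 2.5 tcp [0.5104 0.325  0.1511] yaw 0.06 tilt [ 0.0018  0.0017 -1.    ] F [0.7 0.4 0.2] w 0.0882
rot [0.1  0.1  0.06] shift [ 1.000e-02 -3.400e-01  1.241e+01]
```

View pics/w1.png

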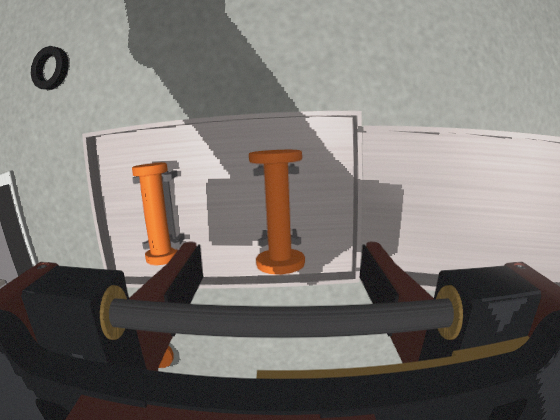

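```bash
python3 -c "
from h import *
c=cams.calibration('wrist')
A=onz('wrist',(275.5,157),.036,c);B=onz('wrist',(280,262),.036,c);print(A,B,(A+B)/2,np.degrees(np.arctan2(*(B-A)[[1,0]])))
im=cv2.imread('pics/w1.png'); cv2.imwrite('pics/w1c.png',cv2.resize(im[130:290,200:360],None,fx=4,fy=4))
"
```

```text
[0.4633276  0.32041896 0.036     ] [0.55482698 0.32405196 0.036     ] [0.50907729 0.32223546 0.036     ] 2.273748670593492
```

View pics/w1c.png

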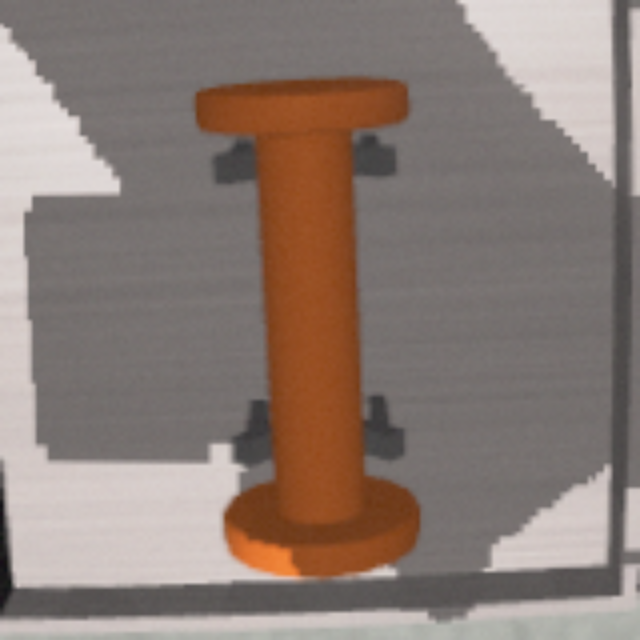

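```bash
python3 -m creep '[0,0,-2,0,-0.25,4,0.7, 0,0,-2,0,-0.25,8,0.7, 0,0,-2,0,-0.25,11,0.7, 0,0,-2,0,-0.25,12.4,0.7, 0,0,-2,0,-0.25,12.4,0.7]' 20; python3 -c "
from h import *
go([.5103,.3222,.027],2)"
```

```text
t: 3.12
tcp_pos: [0.5099, 0.3216, 0.0258]
eef_rot: [-0.018, 1.0, -0.0, -0.0]
force: [0.1, -0.7, 0.8]
grip_width: 0.062
t 3.12 tcp [0.5099 0.3216 0.0258] yaw 2.03 tilt [-2.e-04 -1.e-04 -1.e+00] F [ 0.1 -0.7  0.8] w 0.062
rot [-0.   -0.01  0.03] shift [-0.04  0.06 -0.12]
```

```bash
python3 -m creep '[0,0,0,0,0,0,0, 0,0,0,0,0,0,0, 0,0,0,0,0,0,0, 0,0,0,0,0,0,0, 0,0,0,0,0,0,0]' 20; python3 -c "
from h import *
go([.5103,.3222,.16],8.4)"
```

```text
t: 3.75
tcp_pos: [0.5101, 0.3222, 0.026]
eef_rot: [-0.018, 1.0, 0.001, 0.0]
force: [0.1, 1.2, 0.1]
grip_width: 0.0193
t 3.75 tcp [0.5101 0.3222 0.026 ] yaw 2.04 tilt [ 7.0e-04  1.3e-03 -1.0e+00] F [0.1 1.2 0.1] w 0.0193
rot [ 0.07  0.05 -6.36] shift [ -0.03   0.02 -13.4 ]
```

```bash
python3 -m creep '[0,0,0,0,0,-1,0, 0,0,0,0,0,-4,0, 0,0,0,0,0,-8,0, 0,0,0,0,0,-12,0, 0,0,-2,0,0,-14,0]'; python3 -c "
from h import *
im=cams.snapshot('wrist'); cv2.imwrite('pics/w2.png',im[:,:,::-1])
go([.580,-.068,.166],8.4)"
```

```text
t: 4.38
tcp_pos: [0.5108, 0.3213, 0.1686]
eef_rot: [-0.035, 0.999, 0.001, 0.001]
force: [-0.8, 0.8, -0.8]
grip_width: 0.0199
t 4.42 tcp [0.5117 0.3219 0.1705] yaw 4.1 tilt [ 0.0046  0.0031 -1.    ] F [0.7 0.7 1.1] w 0.0194
rot [ 0.15  0.28 -4.3 ] shift [ -4.03 -39.38   0.36]
```

View pics/w2.png

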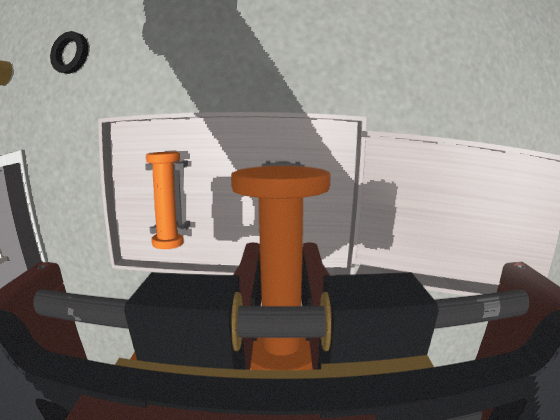

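```bash
python3 -m creep '[0,0,-1,-0.4,-4,0,0, 0,0,-2,-0.9,-9,0,0, 0,0,-3,-1.5,-15,0,0, 0,0,-4.3,-2.1,-21,0,0, 0,0,-4.3,-2.6,-26,0,0]'; python3 -m creep '[0,0,0,-0.5,-5,0,0, 0,0,0,-0.5,-9,0,0, 0,0,0,-0.5,-10,0,0, 0,0,0,-0.5,-10,0,0, 0,0,0,-0.5,-10,0,0]'; python3 -c "
from h import *
im=cams.snapshot('wrist'); cv2.imwrite('pics/w3.png',im[:,:,::-1])
im=cams.snapshot('scene'); cv2.imwrite('pics/s3.png',cv2.resize(im[170:330,160:340,::-1],None,fx=4,fy=4,interpolation=2)[:600])
go([.580,-.068,.15],8.4)"
```

```text
t: 5.05
tcp_pos: [0.5537, 0.0606, 0.1654]
eef_rot: [-0.071, 0.997, -0.0, -0.0]
force: [0.2, 0.2, 0.3]
grip_width: 0.0195
t: 5.68
tcp_pos: [0.5733, -0.0323, 0.1655]
eef_rot: [-0.074, 0.997, 0.001, -0.0]
force: [0.1, 0.6, -0.8]
grip_width: 0.0196
t 5.78 tcp [ 0.5733 -0.0326  0.1656] yaw 8.46 tilt [-3.e-04  7.e-04 -1.e+00] F [-0.3 -0.1 -1.6] w 0.0194
rot [ 0.04 -0.01  0.06] shift [-0.14 -3.6   1.55]
```

View pics/w3.png

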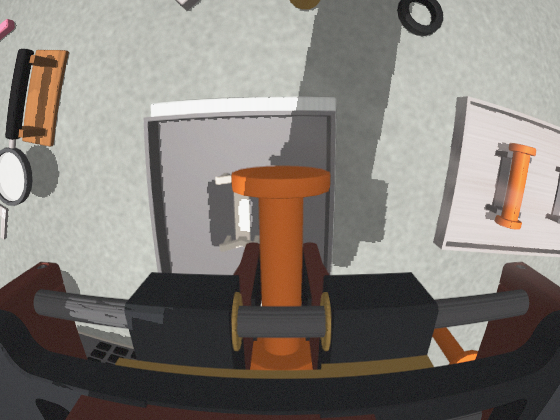

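View pics/s3.png

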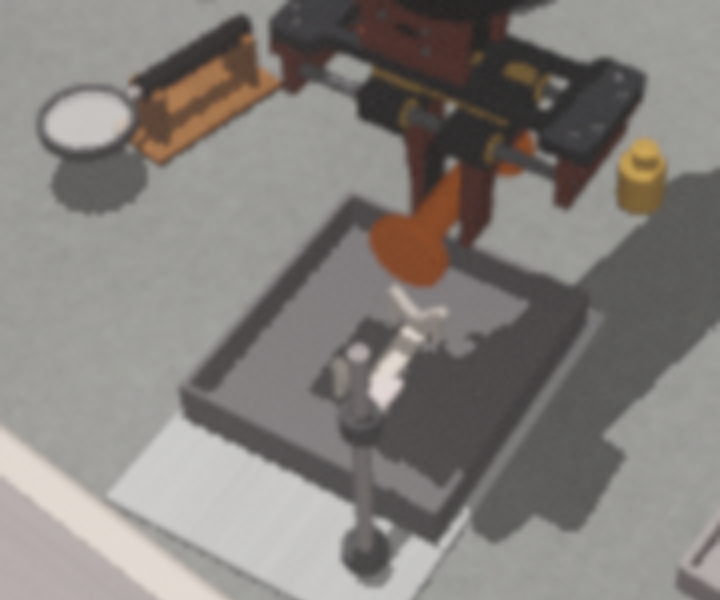

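```bash
python3 -c "
import cv2
im=cv2.imread('pics/w3.png'); cv2.imwrite('pics/w3c.png',cv2.resize(im[90:270,130:350],None,fx=3.6,fy=3.3,interpolation=2))
"
```

```text
(no output)
```

View pics/w3c.png

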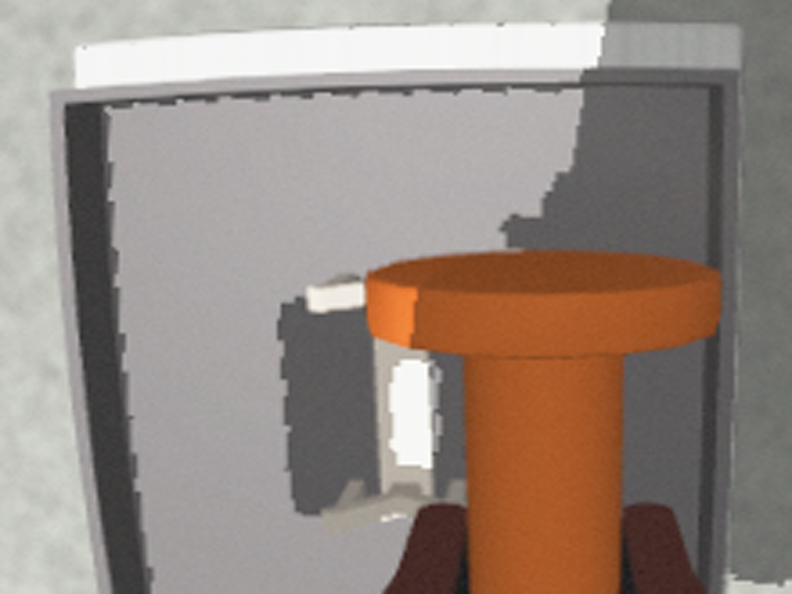

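```bash
python3 -c "
from h import *
c=cams.calibration('wrist')
q=lambda x,y:(x/3.6-.36+130,y/3.3-.35+90)
A=onz('wrist',q(52,93),.038,c);B=onz('wrist',q(740,70),.038,c);C=onz('wrist',q(103,590),.038,c);D=onz('wrist',q(726,590),.038,c)
print(A,B,C,D)
e=A-B;print('w',np.linalg.norm(e),'yaw from near edge',np.degrees(np.arctan2(e[0],-e[1])))
for e in(C-A,D-B): print('yaw',np.degrees(np.arctan2(e[1],e[0])))
for yw in (8,8.5,9):
  y=np.radians(yw);print((A+B)/2+.09*np.array([np.cos(y),np.sin(y),0]))
"
```

```text
[ 0.50754825 -0.16522597  0.038     ] [ 4.81401641e-01 -1.75016796e-04  3.80000000e-02] [ 0.64923394 -0.14280528  0.038     ] [0.6224316  0.02218671 0.038     ]
w 0.1671091290925336 yaw from near edge 9.001729248478208
yaw 8.992062482128178
yaw 9.00982099695665
[ 0.58359907 -0.07017491  0.038     ]
[ 0.58348637 -0.06939764  0.038     ]
[ 0.5833669  -0.06862139  0.038     ]
```

```bash
python3 -c "
from h import *
go([.583,-.0685,.10],9)"; python3 -m creep '[0,0,-0.5,-0.4,-2,0,0, 0,0,-0.5,-0.4,-3.7,2,0, 0,0,-0.5,-0.4,-3.7,5,0, 0,0,-0.5,-0.4,-3.7,6.5,0, 0,0,-0.5,-0.4,-3.7,6.5,0]'; python3 -c "
from h import *
im=cams.snapshot('wrist'); cv2.imwrite('pics/w4.png',im[:,:,::-1])
go([.583,-.0685,.035],9)"
```

```text
t 5.78 tcp [ 0.5733 -0.0326  0.1656] yaw 8.46 tilt [-3.e-04  7.e-04 -1.e+00] F [-0.3 -0.1 -1.6] w 0.0194
rot [ 0.04 -0.01 -0.54] shift [-0.43 -3.7   6.55]
t: 6.4
tcp_pos: [0.5816, -0.0702, 0.099]
eef_rot: [-0.077, 0.997, 0.0, -0.002]
force: [-0.0, 0.1, 0.1]
grip_width: 0.0193
t 6.45 tcp [ 0.5825 -0.0703  0.1001] yaw 8.83 tilt [-1.2e-03  1.0e-04 -1.0e+00] F [-0.5 -0.1 -0.8] w 0.0192
rot [ 0.02 -0.07 -0.17] shift [-0.09  0.16  6.51]
```

View pics/w4.png

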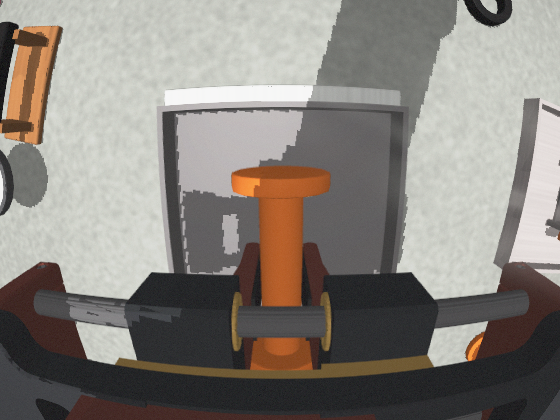

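```bash
python3 -m creep '[0,0,-0.2,-0.1,0.15,2,0, 0,0,-0.2,-0.1,0.15,4,0, 0,0,-0.2,-0.1,0.15,5.3,0, 0,0,-0.2,-0.1,0.15,6.1,0, 0,0,-0.2,-0.1,0.15,6.4,0]'; python3 -c "
from h import *
go([.583,-.0685,.035],9)"
```

```text
t: 7.08
tcp_pos: [0.5837, -0.0689, 0.0367]
eef_rot: [-0.078, 0.997, 0.0, 0.0]
force: [0.3, -0.5, -0.2]
grip_width: 0.0196
t 7.08 tcp [ 0.5837 -0.0689  0.0367] yaw 9.0 tilt [ 2.e-04  1.e-04 -1.e+00] F [ 0.3 -0.5 -0.2] w 0.0196
rot [ 0.    0.01 -0.  ] shift [0.07 0.05 0.17]
```

```bash
python3 -m creep '[0,0,0,0,0,0.1,0, 0,0,0,0,0,0.25,0, 0,0,0,0,0,0.25,0, 0,0,0,0,0,0.25,0, 0,0,0,0,0,0.25,0]'; python3 -m creep '[0,0,0,0,0,0.25,0.4, 0,0,0,0,0,0.25,0.6, 0,0,0,0,0,0.25,0.6, 0,0,0,0,0,0.25,0.6, 0,0,0,0,0,0.25,0.6]';python3 -c "
from h import *
im=cams.snapshot('wrist'); cv2.imwrite('pics/w5.png',im[:,:,::-1])
go([.583,-.0685,.035],9)"
```

```text
t: 7.7
tcp_pos: [0.5837, -0.0689, 0.0343]
eef_rot: [-0.079, 0.997, 0.0, 0.0]
force: [0.3, 0.8, -0.1]
grip_width: 0.0193
t: 8.32
tcp_pos: [0.5836, -0.0689, 0.0317]
eef_rot: [-0.078, 0.997, 0.0, 0.0]
force: [0.5, -0.3, -0.9]
grip_width: 0.0529
t 8.38 tcp [ 0.5836 -0.0689  0.0317] yaw 9.0 tilt [ 1.e-04  0.e+00 -1.e+00] F [-0.6 -0.1 -0.4] w 0.0526
rot [ 0.  0. -0.] shift [ 0.05  0.05 -0.33]
```

View pics/w5.png

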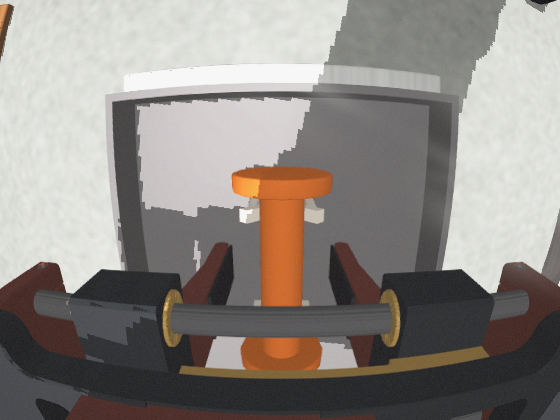

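```bash
python3 -m creep '[0,0,0,0,0,-1,0.6, 0,0,0,0,0,-5,0.6, 0,0,0,0,0,-10,0.6, 0,0,0,0,0,-16,0.6, 0,0,0,0,0,-20,0.6]';python3 -c "
from h import *
im=cams.snapshot('wrist'); cv2.imwrite('pics/w6.png',im[:,:,::-1])
c=cams.calibration('wrist'); s=im.astype(int); m=((s[:,:,0]>1.8*s[:,:,2])&(s[:,:,0]>90)).astype(np.uint8)
n,l,a,ce=cv2.connectedComponentsWithStats(m)
for i in range(1,n):
  if a[i][4]>150: print(a[i],ce[i],onz('wrist',ce[i],.042,c))
for m in ('bobbin_center','focus_mark','tote','loupe_grip','lens_center'): print(m,models.mark_of(m,'wrist')[:3])
go([.4876,-.3195,.15],-3.9)"
```

```text
t: 9.0
tcp_pos: [0.5842, -0.0691, 0.2355]
eef_rot: [-0.078, 0.997, -0.0, 0.002]
force: [0.4, 0.4, -0.2]
grip_width: 0.0527
[322   0  30  26 637] [336.16640502  11.37833595] [ 0.3797676 -0.0427258  0.042    ]
[  77   47   47   86 2055] [101.40145985  89.31240876] [ 0.49545644 -0.29537889  0.042     ]
[ 488  139   33   71 1011] [504.7992087  173.66567755] [0.51437271 0.2071621  0.042     ]
[ 261  144   42   98 2233] [281.42857143 193.7778773 ] [ 0.58876805 -0.06913568  0.042     ]
[162 290  20  57 526] [169.97338403 317.52471483] [ 0.77448812 -0.18872216  0.042     ]
[381 290  19  57 518] [391.93629344 317.52509653] [0.72863693 0.10044599 0.042     ]
[ 180  346  309   32 2683] [350.64293701 366.64405516] [0.81818102 0.06651478 0.042     ]
bobbin_center [{'uv': [280.3, 193.3], 'score': 0.62}]
focus_mark []
tote [{'uv': [282.6, 185.8], 'score': 0.56}]
loupe_grip [{'uv': [41.3, 32.1], 'score': 0.83}, {'uv': [83.8, 87.8], 'score': 0.63}]
lens_center [{'uv': [6.2, 63.2], 'score': 0.67}, {'uv': [70.0, 157.3], 'score': 0.58}]
t 9.3 tcp [ 0.5826 -0.0689  0.2306] yaw 9.0 tilt [-2.e-03  1.e-04 -1.e+00] F [-0.8 -0.3  0.2] w 0.0526
rot [ 1.00e-02 -1.20e-01  1.29e+01] shift [ 13.29 -23.27   8.08]
```

View pics/w6.png

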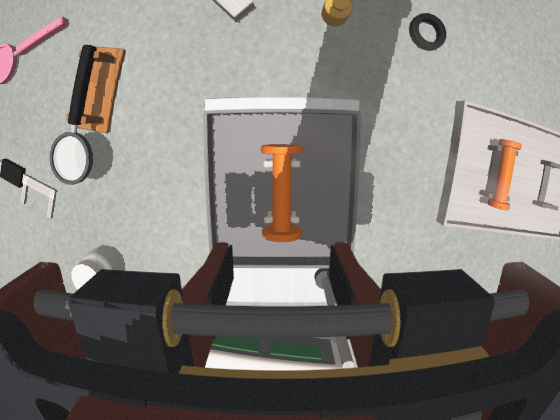

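```bash
python3 -m creep '[0,0,3,2.6,-4.6,0,0.6, 0,0,6,5.2,-9.2,0,0.6, 0,0,9,7.8,-13.8,0,0.6, 0,0,12.9,10.4,-18.4,2,0.6, 0,0,12.9,13,-23,4,0.6]';python3 -m creep '[0,0,0,0.3,-0.3,1.5,0.6, 0,0,0,0.3,-0.3,3,0.6, 0,0,0,0.3,-0.3,4,0.6, 0,0,0,0.3,-0.3,4,0.6, 0,0,0,0.3,-0.3,4,0.6]';python3 -c "
from h import *
go([.4876,-.3195,.043],-3.9)
im=cams.snapshot('wrist'); cv2.imwrite('pics/w7.png',im[:,:,::-1])
c=cams.calibration('wrist')
for m in ('loupe_grip','lens_center'):
  for d in models.mark_of(m,'wrist')[:3]:print(m,d,onz('wrist',d['uv'],.048,c))
for n in ['top','scene']:
  im=cams.snapshot(n); cv2.imwrite(f'pics/{n}7.png',im[:,:,::-1])
  for m in ('bobbin_center','focus_mark'):
    for d in models.mark_of(m,n)[:3]:print(n,m,d,onz(n,d['uv'],.040 if m[0]=='b' else .135))
"
```

```text
t: 9.93
tcp_pos: [0.4897, -0.3175, 0.1898]
eef_rot: [0.034, 0.999, 0.0, -0.001]
force: [1.3, -0.2, -0.1]
grip_width: 0.0526
t: 10.55
tcp_pos: [0.4886, -0.3187, 0.1521]
eef_rot: [0.033, 0.999, -0.0, 0.0]
force: [-0.1, -0.1, -0.7]
grip_width: 0.0523
t 10.55 tcp [ 0.4886 -0.3187  0.1521] yaw -3.82 tilt [ 7.e-04 -1.e-04 -1.e+00] F [-0.1 -0.1 -0.7] w 0.0523
rot [-0.    0.04  0.08] shift [ 0.11 -0.09 10.91]
loupe_grip {'uv': [148.9, 133.2], 'score': 0.81} [ 0.41134244 -0.42142857  0.048     ]
loupe_grip {'uv': [279.9, 218.0], 'score': 0.59} [ 0.48959347 -0.32014617  0.048     ]
loupe_grip {'uv': [277.5, 308.2], 'score': 0.27} [ 0.57368444 -0.32809282  0.048     ]
lens_center {'uv': [275.4, 312.5], 'score': 0.9} [ 0.57820074 -0.3303265   0.048     ]
lens_center {'uv': [87.8, 178.2], 'score': 0.71} [ 0.441943   -0.48803573  0.048     ]
top bobbin_center {'uv': [264.5, 183.2], 'score': 0.66} [ 0.57816182 -0.06527435  0.04      ]
top focus_mark {'uv': [237.8, 144.9], 'score': 0.64} [6.55280063e-01 2.33256098e-04 1.35000000e-01]
top focus_mark {'uv': [360.9, 180.9], 'score': 0.45} [ 0.55961469 -0.30950627  0.135     ]
scene bobbin_center {'uv': [253.7, 252.8], 'score': 0.87} [ 0.58642253 -0.07634586  0.04      ]
scene bobbin_center {'uv': [252.2, 260.4], 'score': 0.61} [ 0.6055846  -0.06439861  0.04      ]
scene focus_mark {'uv': [260.6, 263.9], 'score': 0.41} [0.65883327 0.00573287 0.135     ]
```

View pics/w7.png

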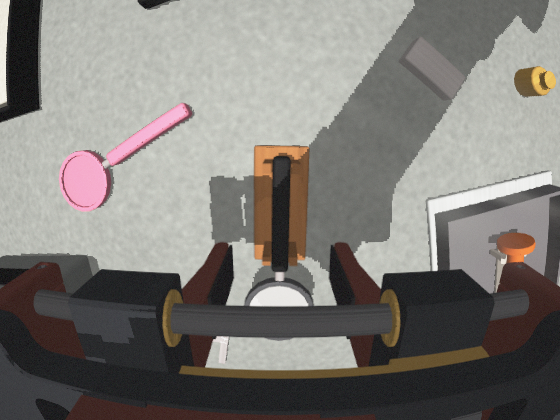

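View pics/scene7.png

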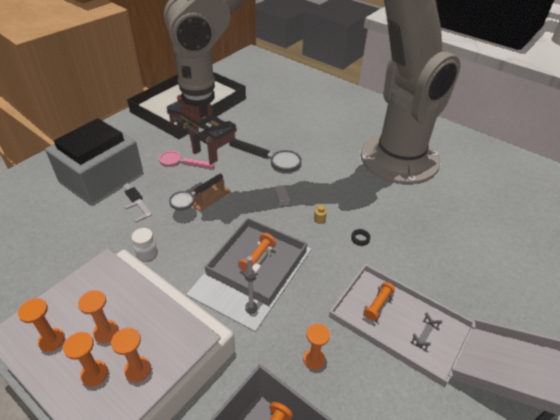

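```bash
python3 -c "
from h import *
c=cams.calibration('wrist')
im=cv2.imread('pics/w7.png');cv2.imwrite('pics/w7c.png',cv2.resize(im[140:320,220:340],None,fx=3.3,fy=3.3,interpolation=2))
A=onz('wrist',(281.5,157),.056,c);B=onz('wrist',(280,271),.056,c);print(A,B,np.linalg.norm(A-B),np.degrees(np.arctan2(*(B-A)[[1,0]])))
for cam,box in [('top',(250,160,280,205)),('scene',(235,230,280,275))]:
    I=cv2.imread(f'pics/{cam}7.png')[:,:,::-1]
    x0,y0,x1,y1=box; s=I[y0:y1,x0:x1].astype(int); m=((s[:,:,0]>1.8*s[:,:,2])&(s[:,:,0]>70)).astype(np.uint8)
    pts=(np.argwhere(m)[:,::-1]+np.array([x0,y0])).astype(np.float32)
    r=cv2.minAreaRect(pts); print(cam,m.sum(),r,onz(cam,r[0],.04),onz(cam,pts.mean(0),.042))
    cv2.imwrite(f'pics/b{cam}.png',cv2.resize(I[y0-25:y1+25,x0-30:x1+10,::-1],None,fx=6,fy=6,interpolation=2))
"
```

```text
[ 0.43916195 -0.31581211  0.056     ] [ 0.5317301  -0.32336716  0.056     ] 0.0928759462851185 -4.665916750431478
top 349 ((265.87432861328125, 181.17054748535156), (38.47001647949219, 15.280147552490234), 81.38435363769531) [ 0.58383977 -0.0690336   0.04      ] [ 0.58360261 -0.06866156  0.042     ]
scene 414 ((254.63198852539062, 250.59312438964844), (17.028667449951172, 45.78412628173828), 49.23640060424805) [ 0.58001489 -0.07899835  0.04      ] [ 0.5728596  -0.07290176  0.042     ]
```

View pics/w7c.png

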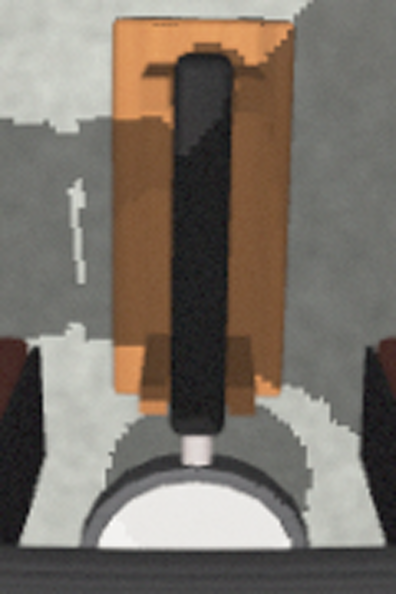

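View pics/btop.png

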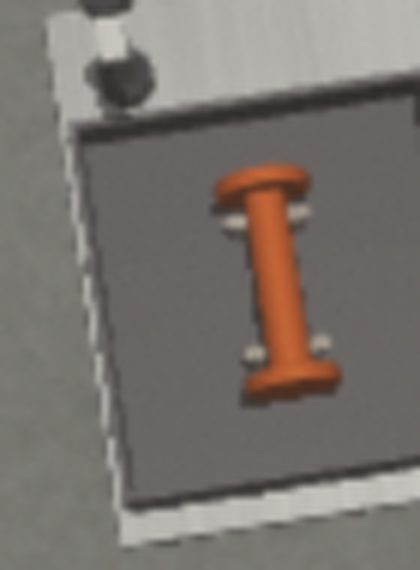

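View pics/bscene.png

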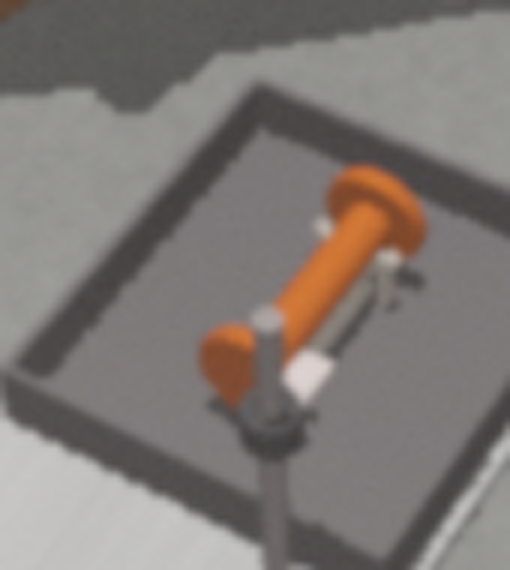

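```bash
python3 -c "
from h import *
from scipy.optimize import minimize_scalar
t=(238.5,144.3);s=(257.75,264.8)
print(tri([ray('top',t),ray('scene',s)]))
for xy in [(.6583,-.001)]:
  for cam,uv in (('top',t),('scene',s)):
    r=minimize_scalar(lambda z:np.sum((proj(cam,[*xy,z])-uv)**2),bounds=(.1,.18),method='bounded');print(cam,r.x,r.fun**.5)
# post-based checks: post top z=.180 and foot
y=np.radians(9);p=np.array([.583+.115*np.cos(y)-.055*np.sin(y),-.0686+.115*np.sin(y)+.055*np.cos(y)])
for z in (.18,.008,.132,.14): print(z,proj('top',[*p,z]),proj('scene',[*p,z]))
go([.488,-.3197,.043],-4.4)
"
```

```text
(array([ 0.65954721, -0.00099344,  0.12740045]), [np.float64(0.0001494222258268745), np.float64(0.0001494222258268248)])
top 0.13067869947147792 0.0631056743131726
scene 0.12623856167192724 0.47662606605421354
0.18 [234.94430517 126.16909413] [249.74896709 257.80839529]
0.008 [240.50601382 148.42391549] [251.44695605 308.6980699 ]
0.132 [236.66679211 133.06151544] [250.26869501 273.38493045]
0.14 [236.38994938 131.95374694] [250.18479558 270.87041772]
t 11.0 tcp [ 0.4879 -0.3193  0.1518] yaw -3.9 tilt [ 2.e-04 -1.e-04 -1.e+00] F [-0.2  0.4  1. ] w 0.0526
rot [-0.    0.01  0.5 ] shift [-1.000e-02 -4.000e-02  1.088e+01]
```

```bash
python3 -c "
from h import *
print(np.round(env.observe()['q'],3))
go([.52,.04,.152],60)
go([.52,.04,.13],90)
"
```

```text
[ 0.285  0.428  0.242  1.873 -0.132  0.856  2.095]
t 11.0 tcp [ 0.4879 -0.3193  0.1518] yaw -3.9 tilt [ 2.e-04 -1.e-04 -1.e+00] F [-0.2  0.4  1. ] w 0.0526
rot [-1.00e-02  1.00e-02 -6.39e+01] shift [-7.500e-01  3.606e+01 -2.000e-02]
t 11.0 tcp [ 0.4879 -0.3193  0.1518] yaw -3.9 tilt [ 2.e-04 -1.e-04 -1.e+00] F [-0.2  0.4  1. ] w 0.0526
rot [-1.00e-02  1.00e-02 -9.39e+01] shift [-0.75 36.06  2.18]
```

```bash
python3 -c "
from h import *
go([.53,-.04,.13],-90)
"; python3 -m creep '[0,0,10,-0.5,3.5,0,0.6, 0,0,20,-1,7,0,0.6, 0,0,30,-1.5,10.5,0,0.6, 0,0,40,-1.8,14,0,0.6, 0,0,50,-2,17.5,0,0.6]'; python3 -c "
from h import *
go([.53,-.04,.13],-90)
"
```

```text
t 11.0 tcp [ 0.4879 -0.3193  0.1518] yaw -3.9 tilt [ 2.e-04 -1.e-04 -1.e+00] F [-0.2  0.4  1. ] w 0.0526
rot [1.00e-02 1.00e-02 8.61e+01] shift [-2.3  28.15  2.18]
t: 11.62
tcp_pos: [0.52, -0.1449, 0.1518]
eef_rot: [0.456, 0.89, 0.0, 0.0]
force: [0.6, -0.2, -0.4]
grip_width: 0.0526
t 11.62 tcp [ 0.52   -0.1449  0.1518] yaw -54.23 tilt [ 4.e-04  0.e+00 -1.e+00] F [ 0.6 -0.2 -0.4] w 0.0526
rot [2.000e-02 0.000e+00 3.577e+01] shift [7.93 6.94 2.18]
```

```bash
python3 -m creep '[0,0,9,2.5,2,0.5,0.6, 0,0,18,5,4,1,0.6, 0,0,27,7.9,6.9,2,0.6, 0,0,35.7,7.9,6.9,2.2,0.6, 0,0,35.7,7.9,6.9,2.2,0.6]'; python3 -m creep '[0,0,0,0,0,0,0.6, 0,0,0,0,0,0,0.6, 0,0,0,0,0,0,0.6, 0,0,0,0,0,0,0.6, 0,0,0,0,0,0,0.6]'; python3 -c "
from h import *
go([.53,-.04,.13],-90)
im=cams.snapshot('wrist'); cv2.imwrite('pics/w8.png',im[:,:,::-1])
c=cams.calibration('wrist'); import pickle; pickle.dump(c,open('c8.pkl','wb'))
print(models.mark_of('focus_mark','wrist'), proj('wrist',[.6583,-.001,.128],c))
"
```

```text
t: 12.25
tcp_pos: [0.5289, -0.0411, 0.1295]
eef_rot: [0.704, 0.71, -0.0, 0.0]
force: [-0.7, -0.5, 0.4]
grip_width: 0.0525
t: 12.88
tcp_pos: [0.529, -0.0416, 0.1297]
eef_rot: [0.705, 0.71, 0.0, -0.0]
force: [-0.2, 0.5, -0.4]
grip_width: 0.0528
t 12.88 tcp [ 0.529  -0.0416  0.1297] yaw -89.6 tilt [ 0.e+00  1.e-04 -1.e+00] F [-0.2  0.5 -0.4] w 0.0528
rot [ 0.   -0.01  0.4 ] shift [ 0.16  0.1  -0.03]
[{'uv': [507.8, 199.6], 'score': 0.58}] [509.69417221 197.0528981 ]
```

View pics/w8.png

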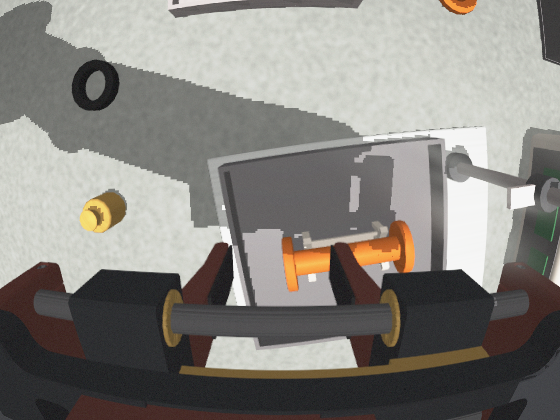

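```bash
python3 -c "
import cv2
im=cv2.imread('pics/w8.png')
b=cv2.resize(im[145:235,440:560],None,fx=6,fy=6,interpolation=2)
for i in range(440,560,10): cv2.putText(b,str(i),(int((i-440+.5)*6),10),0,.35,(0,0,255),1)
for i in range(145,235,10): cv2.putText(b,str(i),(0,int((i-145+.5)*6)),0,.35,(0,0,255),1)
cv2.imwrite('pics/w8c.png',b)
"
```

```text
(no output)
```

View pics/w8c.png

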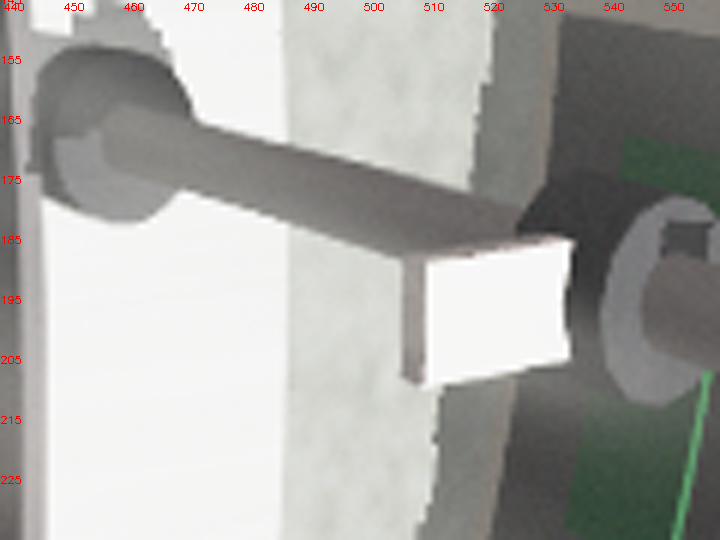

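```bash
python3 -c "
from h import *
import pickle
from scipy.optimize import minimize_scalar,least_squares
c=pickle.load(open('c8.pkl','rb'))
w=(508.6,197.9);t=(238.5,144.3);s=(257.75,264.8)
rw=ray('wrist',w,c)
print(tri([rw,ray('top',t)]),tri([rw,ray('scene',s)]),tri([rw,ray('top',t),ray('scene',s)]))
o,v=rw
for x in (.656,.657,.6583,.660): print(x,o+v*(x-o[0])/v[0])
# bobbin & tote check from this view: rim outer corners
cc=np.array(c['extrinsics']);print(o)
# foot centre, collar-foot: top of post
y=np.radians(9)
for X,z in (((.115,.055),.18),((.09,.084),.038),((-.09,.084),.038),((-.05,0),.04),((.05,0),.04)):
  p=[.583+X[0]*np.cos(y)-X[1]*np.sin(y),-.0686+X[0]*np.sin(y)+X[1]*np.cos(y),z]; print(X,z,proj('wrist',p,c))
"
```

```text
(array([ 0.65950291, -0.00134181,  0.12621234]), [np.float64(0.0006606305824315528), np.float64(0.0006606305824315712)]) (array([ 0.65895226, -0.00178359,  0.12629185]), [np.float64(7.398586278517652e-05), np.float64(7.398586278518161e-05)]) (array([ 0.65924052, -0.00137164,  0.12669045]), [np.float64(0.0006426250090601738), np.float64(0.0007026830755240688), np.float64(0.00011103383874862447)])
0.656 [ 0.656      -0.00115983  0.12976187]
0.657 [ 0.657      -0.00139284  0.12860118]
0.6583 [ 0.6583     -0.00169576  0.12709228]
0.66 [ 0.66       -0.00209188  0.12511909]
[0.52846944 0.02855631 0.27778592]
(0.115, 0.055) 0.18 [607.69751388 212.98138942]
(0.09, 0.084) 0.038 [444.34133422 136.93569362]
(-0.09, 0.084) 0.038 [217.18271232 166.89850225]
(-0.05, 0) 0.04 [286.42629677 263.77822737]
(0.05, 0) 0.04 [406.5563624  244.57881559]
```

```bash
python3 -c "
from h import *
go([.487,-.3197,.15],-4.5)
"
```

```text
t 12.97 tcp [ 0.529  -0.0415  0.1296] yaw -89.59 tilt [-0.e+00  1.e-04 -1.e+00] F [ 0.1 -0.1  0.1] w 0.0526
rot [  0.    -0.   -85.09] shift [-27.79  -4.39  -2.04]
```

```bash
python3 -m creep '[0,0,-10,-3,0,-1,0.6, 0,0,-20,-7,-1,-2,0.6, 0,0,-30,-12,-2,-2,0.6, 0,0,-40,-17,-3,-2,0.6, 0,0,-50,-22,-4,-2,0.6]'; python3 -c "
from h import *
go([.487,-.3197,.15],-4.5)
"
```

```text
t: 13.6
tcp_pos: [0.4902, -0.2632, 0.1497]
eef_rot: [0.336, 0.942, 0.0, 0.0]
force: [0.6, -0.1, -0.3]
grip_width: 0.0531
t 13.6 tcp [ 0.4902 -0.2632  0.1497] yaw -39.25 tilt [ 3.e-04  1.e-04 -1.e+00] F [ 0.6 -0.1 -0.3] w 0.0531
rot [ 1.000e-02  1.000e-02 -3.475e+01] shift [-3.33 -4.57 -0.03]
```

```bash
python3 -m creep '[0,0,-10,-1,-1.5,0,0.6, 0,0,-20,-2,-3,0,0.6, 0,0,-30,-3.3,-4.6,0,0.6, 0,0,-34.7,-3.3,-4.6,0,0.6, 0,0,-34.7,-3.3,-4.6,0,0.6]'; python3 -m creep '[0,0,0,0,0,1,0.6, 0,0,0,0,0,2,0.6, 0,0,0,0,0,3,0.6, 0,0,0,0,0,3,0.6, 0,0,0,0,0,3,0.6]'; python3 -c "
from h import *
go([.487,-.3197,.043],-4.5)
im=cams.snapshot('wrist'); cv2.imwrite('pics/w9.png',cv2.resize(im[100:340,160:400,::-1],None,fx=2.4,fy=2.4))
c=cams.calibration('wrist'); import pickle; pickle.dump(c,open('c9.pkl','wb'))
"
```

```text
t: 14.22
tcp_pos: [0.4864, -0.3185, 0.1495]
eef_rot: [0.043, 0.999, 0.0, -0.0]
force: [0.1, -0.2, -0.8]
grip_width: 0.0532
t: 14.85
tcp_pos: [0.4867, -0.3183, 0.1196]
eef_rot: [0.043, 0.999, -0.0, -0.0]
force: [-0.8, 0.1, 0.4]
grip_width: 0.053
t 14.85 tcp [ 0.4867 -0.3183  0.1196] yaw -4.91 tilt [-0. -0. -1.] F [-0.8  0.1  0.4] w 0.053
rot [-0.   -0.   -0.41] shift [-0.04 -0.13  7.66]
```

View pics/w9.png

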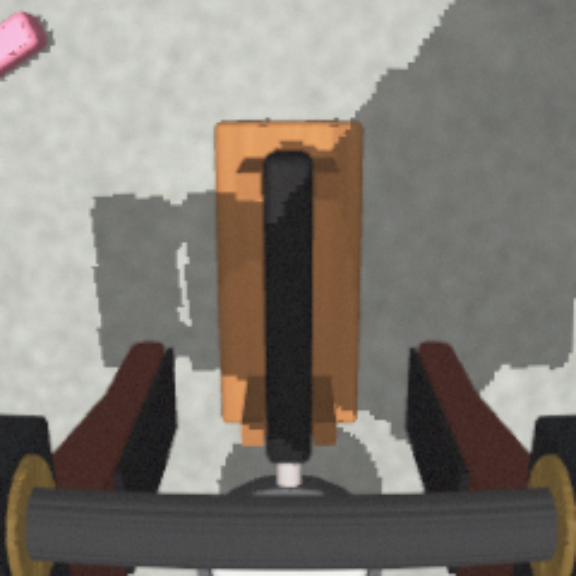

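```bash
python3 -c "
from h import *
import pickle
c=pickle.load(open('c9.pkl','rb'))
q=lambda x,y:(x/2.4-.3+160,y/2.4-.3+100)
A=onz('wrist',q(288,153),.056,c);B=onz('wrist',q(289,460),.056,c);C=onz('wrist',q(288.5,185),.056,c);D=onz('wrist',q(289.5,440),.056,c)
print(A,B,np.linalg.norm(A-B),(A+B)/2,np.degrees(np.arctan2(*(D-C)[[1,0]])))
"
```

```text
[ 0.43943074 -0.31542797  0.056     ] [ 0.53228103 -0.3232338   0.056     ] 0.0931778293801177 [ 0.48585589 -0.31933088  0.056     ] -4.7596306664741554
```

```bash
python3 -m creep '[0,0,0,-0.06,-0.12,2,0.6, 0,0,0,-0.06,-0.12,4,0.6, 0,0,0,-0.06,-0.12,6,0.6, 0,0,0,-0.06,-0.12,7.3,0.6, 0,0,0,-0.06,-0.12,7.65,0.6]'; python3 -m creep '[0,0,0,0,0,0,0.4, 0,0,0,0,0,0,0.2, 0,0,0,0,0,0,0, 0,0,0,0,0,0,0, 0,0,0,0,0,0,0]' 15;python3 -c "
from h import *
go([.487,-.3197,.043],-4.5)"
```

```text
t: 15.52
tcp_pos: [0.4869, -0.3194, 0.0427]
eef_rot: [0.043, 0.999, 0.0, -0.0]
force: [0.7, 1.0, -0.4]
grip_width: 0.0526
t: 16.15
tcp_pos: [0.4872, -0.3196, 0.0434]
eef_rot: [0.043, 0.999, -0.0, 0.0]
force: [-1.1, 0.1, 2.7]
grip_width: 0.014
t 16.15 tcp [ 0.4872 -0.3196  0.0434] yaw -4.9 tilt [ 3.e-04 -1.e-04 -1.e+00] F [-1.1  0.1  2.7] w 0.014
rot [-0.    0.02 -0.4 ] shift [ 0.02 -0.02  0.04]
```

```bash
python3 -m creep '[0,0,0,0,0,0,0, 0,0,0,0,0,0,0, 0,0,0,0,0,-0.3,0, 0,0,0,0,0,-1.2,0, 0,0,0,0,0,-3,0]' 40; python3 -m creep '[0,0,0,0,0,-2,0, 0,0,0,0,0,-5,0, 0,0,0,0,0,-9,0, 0,0,0,0,0,-12,0, 0,0,0,0,0,-14,0]'; python3 -c "
from h import *
go([.583,-.0685,.2],9)
im=cams.snapshot('wrist'); cv2.imwrite('pics/w10.png',im[:,:,::-1])
im=cams.snapshot('scene'); cv2.imwrite('pics/s10.png',cv2.resize(im[80:240,120:320,::-1],None,fx=3.7,fy=3.7,interpolation=2))
"
```

```text
t: 16.77
tcp_pos: [0.4866, -0.3193, 0.0735]
eef_rot: [0.043, 0.999, 0.0, -0.001]
force: [-0.6, -0.4, -1.4]
grip_width: 0.0137
t: 17.4
tcp_pos: [0.4875, -0.3199, 0.2162]
eef_rot: [0.043, 0.999, -0.001, 0.001]
force: [-0.3, -0.3, -1.2]
grip_width: 0.0135
t 17.4 tcp [ 0.4875 -0.3199  0.2162] yaw -4.92 tilt [ 0.0028 -0.0012 -1.    ] F [-0.3 -0.3 -1.2] w 0.0135
rot [ -0.08   0.16 -13.92] shift [-7.36 25.87  1.62]
```

View pics/w10.png

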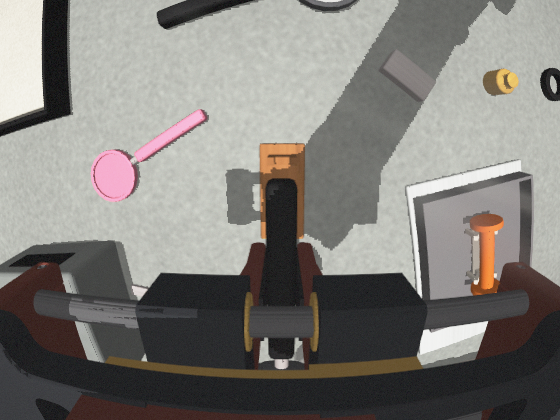

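View pics/s10.png

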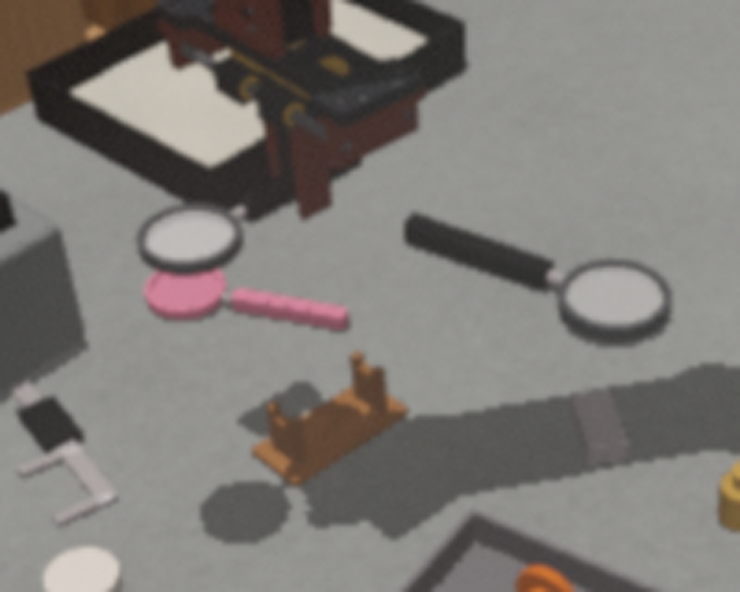

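```bash
python3 -c "
from h import *
go([.4976,-.0824,.2],9)
"; python3 -m creep '[0,0,-3,0,4,0,0, 0,0,-6,0.2,9,0,0, 0,0,-9,0.4,14,0,0, 0,0,-12,0.7,18,0,0, 0,0,-13.9,1,21,0,0]'; python3 -c "
from h import *
go([.4976,-.0824,.2],9)
"
```

```text
t 17.5 tcp [ 0.4883 -0.3205  0.2167] yaw -4.91 tilt [ 0.0052 -0.0024 -1.    ] F [-0.3 -0.1 -0.4] w 0.0138
rot [ -0.15   0.29 -13.91] shift [ 1.12 23.8   1.61]
t: 18.12
tcp_pos: [0.4945, -0.1073, 0.2127]
eef_rot: [-0.08, 0.997, 0.0, -0.0]
force: [0.2, 0.2, -0.7]
grip_width: 0.0138
t 18.12 tcp [ 0.4945 -0.1073  0.2127] yaw 9.17 tilt [-8.e-04  4.e-04 -1.e+00] F [ 0.2  0.2 -0.7] w 0.0138
rot [ 0.03 -0.04  0.17] shift [-0.7   2.41  1.27]
```

```bash
python3 -m creep '[0,0,0,-0.3,1,1,0, 0,0,0,-0.5,1.8,3,0, 0,0,0,-0.7,2.4,5,0, 0,0,0,-0.7,2.4,6.5,0, 0,0,0,-0.7,2.4,7,0]';python3 -m creep '[0,0,0,0,0,0.3,0, 0,0,0,0,0,0.6,0, 0,0,0,0,0,0.9,0, 0,0,0,0,0,0.9,0, 0,0,0,0,0,0.9,0]'; python3 -c "
from h import *
go([.4976,-.0824,.122],9)
"
```

```text
t: 18.75
tcp_pos: [0.4975, -0.0856, 0.1418]
eef_rot: [-0.078, 0.997, -0.0, -0.001]
force: [1.0, 0.4, -0.9]
grip_width: 0.0136
t: 19.38
tcp_pos: [0.4984, -0.0846, 0.1343]
eef_rot: [-0.079, 0.997, -0.0, 0.0]
force: [0.1, 0.3, -0.5]
grip_width: 0.0136
t 19.38 tcp [ 0.4984 -0.0846  0.1343] yaw 9.0 tilt [ 3.e-04  0.e+00 -1.e+00] F [ 0.1  0.3 -0.5] w 0.0136
rot [-0.    0.02  0.  ] shift [0.04 0.23 1.23]
```

```bash
python3 -m creep '[0,0,0,0.05,0.2,0.5,0, 0,0,0,0.05,0.23,0.9,0, 0,0,0,0.05,0.23,1.2,0, 0,0,0,0.05,0.23,1.2,0, 0,0,0,0.05,0.23,1.2,0]';python3 -c "
from h import *
go([.4976,-.0824,.122],9)
for n in ['wrist','top','scene']:
  im=cams.snapshot(n); cv2.imwrite(f'pics/{n}11.png',im[:,:,::-1])
  if n!='wrist':
   for d in models.mark_of('lens_center',n)[:4]: print(n,d,onz(n,d['uv'],.127))
   p=[(0,170,225,310),(0,120,220,310)][n=='top']
   cv2.imwrite(f'pics/{n}11c.png',cv2.resize(im[p[2]-20 if n=='scene' else 100:p[3],p[1]:p[1]+150,::-1],None,fx=5,fy=5,interpolation=2)[:600]) if n=='scene' else cv2.imwrite(f'pics/{n}11c.png',cv2.resize(im[120:230,220:310,::-1],None,fx=5.4,fy=5.4,interpolation=2))
"
```

```text
t: 20.0
tcp_pos: [0.4975, -0.0825, 0.1222]
eef_rot: [-0.078, 0.997, -0.0, 0.0]
force: [-0.2, 0.2, -1.0]
grip_width: 0.0138
t 20.0 tcp [ 0.4975 -0.0825  0.1222] yaw 9.0 tilt [ 0. -0. -1.] F [-0.2  0.2 -1. ] w 0.0138
rot [-0.  0. -0.] shift [-0.02  0.01  0.02]
top {'uv': [335.7, 307.6], 'score': 0.87} [ 0.24866914 -0.23844224  0.127     ]
top {'uv': [428.3, 234.5], 'score': 0.62} [ 0.42440506 -0.47283128  0.127     ]
scene {'uv': [171.3, 158.8], 'score': 0.92} [ 0.53908148 -0.3896999   0.127     ]
scene {'uv': [256.3, 227.0], 'score': 0.75} [ 0.58198454 -0.0709744   0.127     ]
scene {'uv': [287.4, 164.1], 'score': 0.65} [ 0.366904   -0.15115144  0.127     ]
```

View pics/scene11c.png

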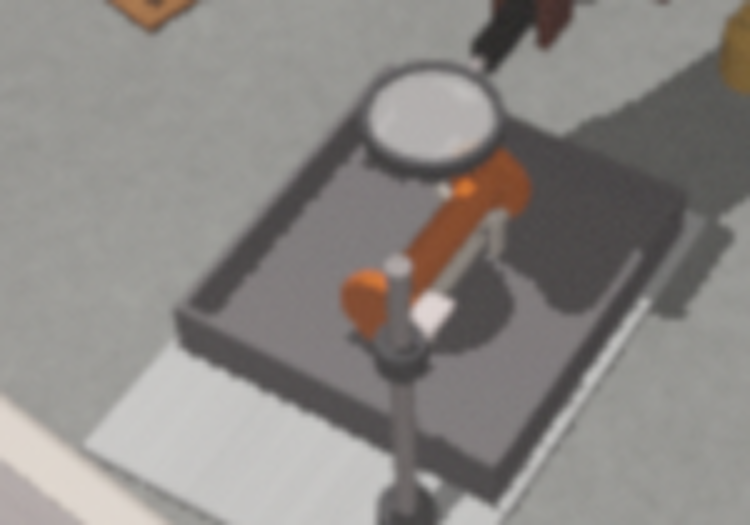

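View pics/top11c.png

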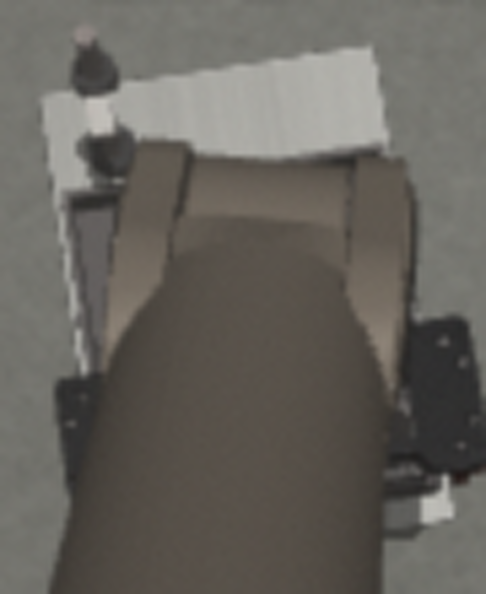

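View pics/wrist11.png

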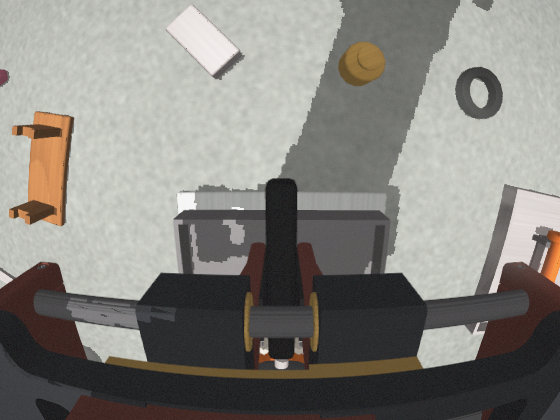

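```bash
python3 -c "
from h import *
im=cv2.imread('pics/scene11.png'); k=8; x0,y0=225,205
b=cv2.resize(im[y0:y0+60,x0:x0+65],None,fx=k,fy=k,interpolation=2)
b2=b.copy()
C=np.array([.4975,-.0825])+.087*np.array([np.cos(np.radians(9)),np.sin(np.radians(9))]);print(C,proj('scene',[*C,.127]))
for z,col in ((.132,(0,255,0)),(.122,(255,255,0))):
  P=np.array([(proj('scene',[C[0]+.032*np.cos(a),C[1]+.032*np.sin(a),z])-[x0,y0]+.5)*k for a in np.linspace(0,6.283,60)])
  cv2.polylines(b2,[P.astype(np.int32)],True,col,1)
cv2.imwrite('pics/ov.png',np.vstack([b,b2])[:1000] if 0 else np.hstack([b,b2])[:, :1040])
cv2.imwrite('pics/ov.png',cv2.resize(np.hstack([b[:440],b2[:440]]),None,fx=.76,fy=.76,interpolation=3))
"
```

```text
[ 0.58342889 -0.0688902 ] [256.6007326  227.82215267]
```

View pics/ov.png

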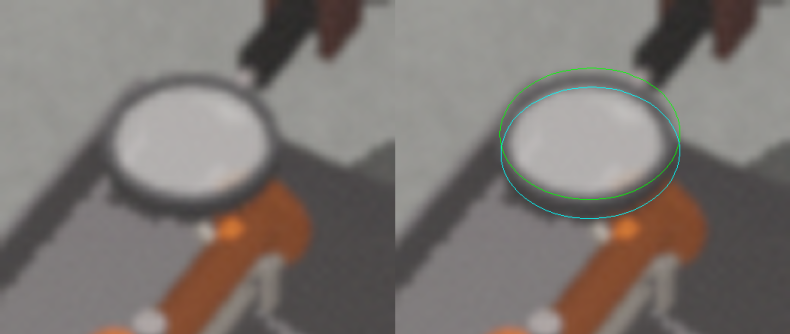

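```bash
python3 -m creep '[0,0,0,0,0,0,0, 0,0,0,0,0,0,0, 0,0,0,0,0,0,0, 0,0,0,0,0,0,0, 0,0,0,0,0,0,0]'; python3 -c "
from h import *
go([.4976,-.0824,.122],9)
c=cams.calibration('wrist'); s=st(); T=R.from_quat(s['eef_rot']).as_matrix()
for dz in (-.003,0,.003):
  for dy in (-.007,.007): print(dz,proj('wrist',s['tcp_pos']+T@np.array([.049,dy,-.013+dz]),c))
im=cams.snapshot('wrist'); cv2.imwrite('pics/w12.png',cv2.resize(im[165:300,230:335,::-1],None,fx=5,fy=5,interpolation=2)[:600])
im=cams.snapshot('scene'); cv2.imwrite('pics/s12.png',im[:,:,::-1])
p=cv2.imread('pics/scene11.png').astype(int); print('diff',np.abs(p[205:310,170:320]-im[205:310,170:320,::-1]).mean())
"
```

```text
t: 20.88
tcp_pos: [0.4974, -0.0824, 0.1221]
eef_rot: [-0.078, 0.997, 0.0, -0.0]
force: [-0.3, -0.2, -0.9]
grip_width: 0.0137
t 20.88 tcp [ 0.4974 -0.0824  0.1221] yaw 9.0 tilt [-0.  0. -1.] F [-0.3 -0.2 -0.9] w 0.0137
rot [ 0. -0. -0.] shift [-0.02 -0.    0.01]
-0.003 [264.58582113 180.79228139]
-0.003 [298.62738428 180.78344884]
0 [264.93800025 179.65054773]
0 [298.24777468 179.64194801]
0.003 [265.27548647 178.55716923]
0.003 [297.8839956  178.54878489]
diff 0.7720634920634921
```

View pics/w12.png

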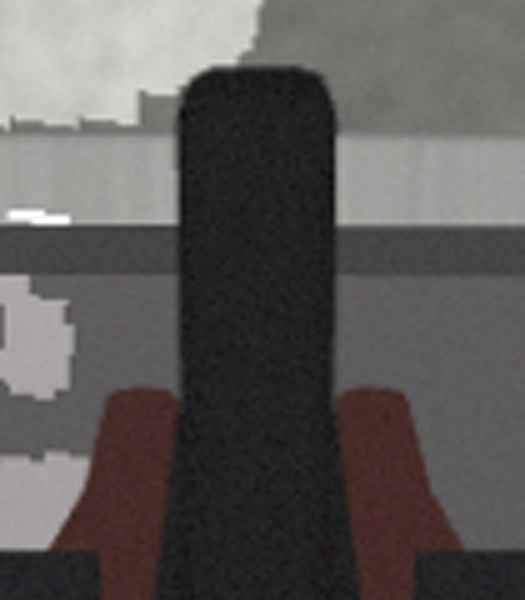

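View pics/s12.png

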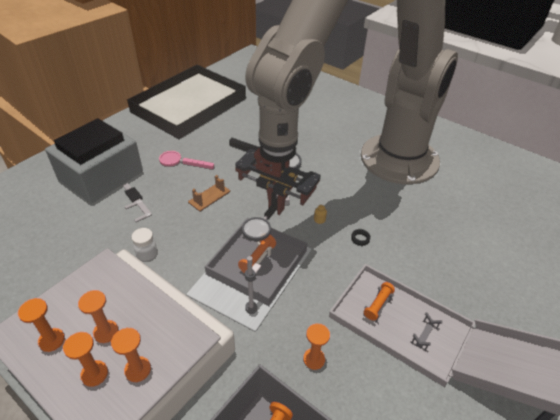

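```bash
python3 -c "
from h import *
print(workorder.close_job()); go([.4976,-.0824,.122],9)"
```

```text
the job is handed in; nothing more can be done
None
the job is handed in; nothing more can be done
```

The large-flanged bobbin is lying in the tote's V rest. The loupe is held over it by its handle, and the job was handed in at about t = 21 s of the 58 s allowed.

**Bobbin:** I took it from the left-hand rest of the catch tray. It now lies along the rest, aligned to about 0.5° by the camera (tote turned 9.0°), with its centre at about (0.5836, −0.069). The tote's middle measured (0.583, −0.0686). The small-flanged bobbin stayed in its rest, and the last scene picture showed nothing else visibly moved.

**Loupe:** I picked up the smaller, non-pink loupe from the wooden rest. By the arm's reading its lens is at (0.5834, −0.0688), 127 mm above the table. Combining three camera views put the pointer at 126–127 mm.

**Last checks:**
- **Stillness:** the tool pose was still and vertical, with external force about 1 N, which is the loupe's weight.
- **Level:** the lens ring and handle showed no visible tilt, but the pictures cannot resolve a tilt of a degree or two.
- **Disagreements:** the lens ring sits about 1 pixel (about 2.6 mm) to the left of the prediction in the scene view. The post top shows a similar offset of about 0.7 pixel, so I took it as camera calibration error. From the top camera alone the pointer came out at about 131 mm, but I relied on the closer wrist view instead. The arm blocked the top view of the lens, so I could not check its centring from above.

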